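# Open the brush box and hold its lid

### The job

Tug the lid of the artist's brush box upward by its bar handle to find out whether the catch still holds it, before touching the bolt. If it is caught, do not force it: slide the bolt's knob all the way back, away from the lid. Then lift the lid and finish while still holding it open with the gripper at about 60 degrees, steady, so that the brushes can be taken out; leave the bottles, cup and bowl where they stand.

Things in the scene. Friction and masses are not known exactly. Their poses are not given: they have to be found in the camera images.
- paint_box: Blue brush box fixed to the table, 200 deep (x) by 320 wide (y) by 85 high; origin at the centre of its underside; its x points from the front (handle, robot side) to the back (hinge), its y to the left. A hinged lid covers its right part (y -160 to 80); its left end (y 80 to 160) is a closed deck, top 85 above the table, that carries the sliding bolt.
- lid (a joint): Lid angle in rad: 0 closed, grows as the front edge rises, stop at 1.45. The lid (200 by 238 by 8 mm, 0.47 to 0.72 kg) falls shut when let go. If the bolt catches it, it rattles freely up to about 0.06 rad (14 mm at the handle), then stops dead; if not, it goes on rising. Whether it is caught varies and cannot be seen from outside.
- lid_grip (a point): Middle of the lid's steel bar handle: round bar 10 mm thick, 100 long, parallel to the box's y, 40 in front of the lid's front edge at the lid's own level (81 above the table when closed), a free gap of 35 between bar and box, free space below. It moves with the lid, 240 mm from the hinge axis; the bar can turn between the finger pads as the lid rises.
- lid_hinge (a point): Point on the lid's hinge axis (parallel to the box's y), at the back edge of the lid, straight behind lid_grip, 81 above the table.
- bolt_knob (a point): Centre of the top of the bolt's knob: an upright steel pin 16 mm in diameter standing on a 24 by 22 by 4 mm foot (foot's top 6 above the deck); its top is 30 above the deck, 115 above the table. It slides along the box's y, 50 mm in front of the box's centre line.
- bolt (a joint): Bolt travel in m: 0 fully home in the lid, grows as the knob slides away from the lid (box +y), stop at 0.040. Starts anywhere from 0.006 to 0.024. About 2 N of friction; stays where it is left. From 0.034 on its hidden tongue always clears the lid; below that it may or may not catch it.
- squeeze_bottle_a: Bystander: upright squeeze bottle, 52 mm in diameter, 165 high, left of the box; origin at the centre of its underside.
- squeeze_bottle_b: Bystander: a second such bottle, left of the box, farther back.
- rinse_cup: Bystander: steel cup, 72 mm in diameter, 85 high, right of the box; origin at the centre of its underside.
- clay_bowl: Bystander: clay bowl, 100 mm in diameter, 45 high, right of the box, farther back; origin at the centre of its underside.

How it is judged:
On the way, in this order (a step that is already met when the one before it is completed fails the run):
1. the lid was tugged up to the end of its play or beyond (over 0.04 rad) while the bolt had not yet been moved by more than 4 mm (value of joint lid above 0.04 rad and distance of bolt_knob from where it was at the start of the episode below 0.004 m), for 0.1 s.
2. the lid is open by more than 0.5 rad (value of joint lid above 0.5 rad), for 0.1 s.
At the end, for the whole second after the job is handed in: The lid is held steady by the gripper's fingers between 0.8 and 1.3 rad (about 46 to 74 degrees) open, nothing else bears it, the bolt is either as it was found (within 4 mm) or drawn at least 34 mm back, and the bystanders stand upright where they were (value of joint lid between 0.8 and 1.3 rad and velocity of joint lid between -0.1 and 0.1 rad/s and contact force between the fingers and lid above 0.3 N and (distance of bolt_knob from where it was at the start of the episode below 0.004 m or value of joint bolt above 0.034 m) and contact force between lid and squeeze_bottle_a below 0.1 N and contact force between lid and squeeze_bottle_b below 0.1 N and contact force between lid and rinse_cup below 0.1 N and contact force between lid and clay_bowl below 0.1 N and distance of each of squeeze_bottle_a, squeeze_bottle_b, rinse_cup, clay_bowl from where it was at the start of the episode below 0.02 m and angle between each of squeeze_bottle_a, squeeze_bottle_b, rinse_cup, clay_bowl's own z axis and vertical below 0.2 rad); the arm keeps its last pose, push and grip.
It fails at once if a bottle, the cup or the bowl is pushed more than 20 mm or tipped (distance of any of squeeze_bottle_a, squeeze_bottle_b, rinse_cup, clay_bowl from where it was at the start of the episode above 0.02 m or angle between any of squeeze_bottle_a, squeeze_bottle_b, rinse_cup, clay_bowl's own z axis and vertical above 0.3 rad).
It fails at once if the caught lid is forced (over 80 N between lid and bolt) (contact force between lid and bolt above 80 N).
It also fails if it takes over 54 s, if anything falls off the work surface, if the arm or the gripper's body presses on something with over 40 N, if the wrist force passes 120 N, or if a joint passes its speed limit or range.

### The arm

A 6-joint arm with a two-finger parallel gripper is mounted at the origin on the work surface. World frame = base frame: x ahead of the robot, y to its left, z up, the work surface at z = 0. Lengths are in m, angles in rad, forces in N, time in s.
With the tool pointing down it reaches from about 0.4 to 0.825 m from the base axis. Payload 7 kg.
Tool frame: the origin (TCP) lies midway between the tips of the shut fingers; the grasp point (between the pads) lies 19 mm behind it; z points along the fingers, y is the direction in which the jaws open and shut (so a half turn about z gives the same grasp; the last joint's range is limited). The gripper opens to 85 mm and grips with 20 to 120 N. Pads are 22 mm wide; open, the fingers measure 114 mm over their backs; the gripper's body (76 mm by 85 mm) begins 54 mm behind the grasp point. The pads swing forward as they close: fully open they stand 13 mm farther back than shut.
Start: joints at [-0.816, 0.359, 0.012, 0, -1.224, -0.288], TCP at [0.304, -0.603, 0.231] pointing down, gripper open.
Joint ranges: [-3.07, 3.07], [-1.43, 2.12], [-1.02, 1.25], [-3.03, 1.67], [-3.05, -0], [-3.03, 3.03]. Speed limits (rad/s): [2.39, 2.39, 3.01, 3.14, 3.14, 3.14].

### API

Orientations are given as a unit quaternion [x, y, z, w].
In Python, from plant import readout, imaging, workorder gives the robot as it stands.
- The arm moves only by the tool apply_moves, never from a script. Its argument "increments" is a list of rows, each a list of 7 numbers: the shift along the tool's x, y, z each as a share of 400 mm, from -1 to 1, then the turn, a rotation vector about the tool's x, y, z each as a share of 360 degrees, from -1 to 1, then the opening, from 0 (shut) to 1 (fully open). A call has 1 to 20 rows; each row is the pose to reach, as a shift and turn from the pose commanded when the call began, along the tool's axes at that moment, turning the shorter way round; what a row does not reach only later rows make up. A row lasts 1/12 s, in which the tool goes at most 41.7 mm and 7.16 degrees, less where a joint would pass 70% of its speed; a pose out of reach is approached as far as the arm can. A call with a number of a shift or a turn outside -1 to 1 is refused whole. A call with a gripper value outside its range is refused whole. The fingers move at their own pace and stop on an object; "newtons" is the grip in N (left out, the last holds). Time passes only in rows, so rows that repeat a pose let the fingers close. It gives the time, the measured TCP pose, the force and the opening at its end, in the units of the state.
- readout.observe(): the state, without advancing time (a new reading comes with each control period).
- imaging.get_image(name): name is "scene" or "top" or "wrist"; returns the picture (400x640x3 uint8, blue, green, red); there is no depth.
- imaging.calibration(name): a dict with "intrinsics" (3x3 intrinsics, pixels), "extrinsics" (4x4, takes a point from camera to world coordinates). Camera axes: x right, y down, z forward; pixel columns grow to the right and rows downward; lengths in m; the calibration is good to about 2 mm. A picture is of the moment at which its call begins: read the wrist's pose just before it. calibration takes no time and is no camera call; for the wrist camera it gives the pose at the moment of the call.
- workorder.hand_in(): hands the job in, once; it reports no verdict.
The state is a dict: "clock": time; "joint_positions": joint angles; "joint_vel": joint speeds; "effort": joint torques, N m; "position": TCP position; "tool_rot": TCP orientation; "force": force on the tool from outside, world axes, zero at the start; "wrist_torque": the same for the moment, N m; "opening": finger opening in m.
Only numpy, scipy, OpenCV 4.12 (cv2) and the standard library are available. Lean on these libraries where they do the work, as an engineer would, in place of code of your own. Each camera call takes 0.05 s, during which the arm holds its last target. There are 200 camera calls.

## Working session

There is one attempt and no reset: what is moved stays moved. The work goes in short steps, Python scripts to look and compute and a tool call to move; the robot and the scene stay as the last step left them, time stands still between calls to the robot, and variables do not carry over. Pictures are saved under pics/ and viewed, about 8 in all and at most 12, crops included, and the job is handed in when it is done.

Besides the shell and the picture viewer there is one more tool, called after "Call:" by a JSON object that holds its "api" and its "payload". apply_moves: Moves the arm, as the interface text tells. Its arguments: {"type":"object","properties":{"increments":{"type":"array"},"newtons":{"type":"number"}},"required":["increments"]}

```bash
ls; mkdir -p pics; python3 - <<'E'
from plant import readout, imaging
import cv2, numpy as np
np.set_printoptions(precision=4,suppress=True)
print(readout.observe())
for n in ("scene","top"):
    cv2.imwrite(f"pics/{n}0.png",imaging.get_image(n)); c=imaging.calibration(n)
    print(n,np.array(c["intrinsics"]),np.array(c["extrinsics"]))
E
```

```text
pics
{'clock': 0.0, 'joint_positions': array([-0.8159,  0.3594,  0.0111, -0.0004, -1.2241, -0.2881]), 'joint_vel': array([-0.001 , -0.0016,  0.0006, -0.0012,  0.0007, -0.0012]), 'effort': array([ -0.0003, -58.332 ,  29.3427,   6.9372,  -0.0058,  -0.0001]), 'position': array([ 0.3035, -0.6024,  0.2304]), 'tool_rot': array([-0.2312,  0.9729,  0.0008, -0.0002]), 'force': array([0.6236, 0.4213, 0.684 ]), 'wrist_torque': array([0.017 , 0.0002, 0.0224]), 'opening': 0.08561932474700262}
scene [[388.4826   0.     323.7193]
 [  0.     388.4826 199.4435]
 [  0.       0.       1.    ]] [[-0.1029  0.8212 -0.5613  1.0586]
 [ 0.9946  0.0787 -0.0672  0.1067]
 [-0.011  -0.5652 -0.8249  0.7995]
 [ 0.      0.      0.      1.    ]]
top [[405.4527   0.     320.9476]
 [  0.     405.4527 204.1359]
 [  0.       0.       1.    ]] [[ 0.005  -0.9841  0.1776  0.4153]
 [-1.     -0.0036  0.0086  0.053 ]
 [-0.0078 -0.1777 -0.9841  0.8992]
 [ 0.      0.      0.      1.    ]]
```

View pics/scene0.png

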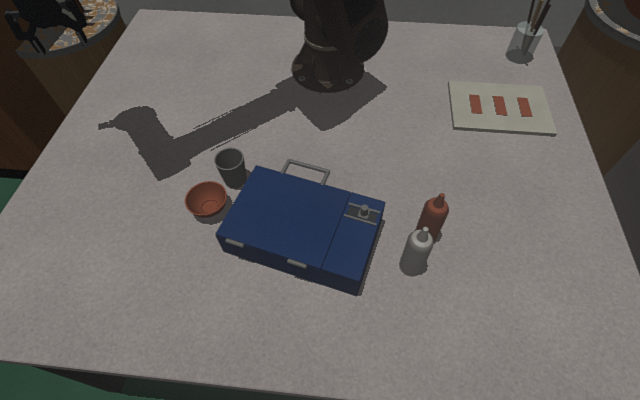

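View pics/top0.png

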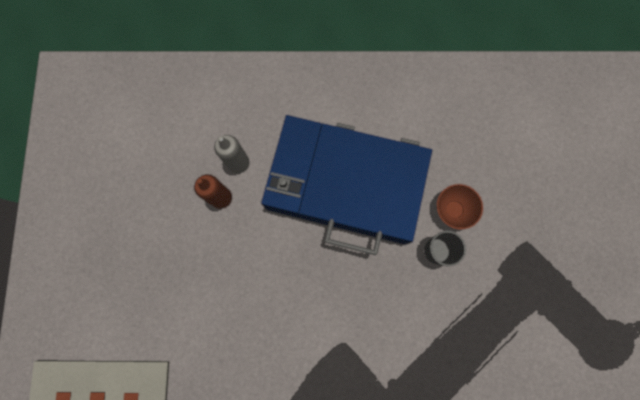

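The scene shows the box with the bar handle near (306,168) and the knob at (364,211). In the top view the bar runs (326,243)–(378,252) and the knob is at (284,184). I'll zoom in on both and take the box's mask corners.

```bash
cat > h.py <<'E'
import cv2, numpy as np
from plant import readout, imaging
from scipy.spatial.transform import Rotation as R
np.set_printoptions(precision=4,suppress=True)
def cal(n):
    c=imaging.calibration(n); return np.array(c["intrinsics"]),np.array(c["extrinsics"])
def ray(c,uv):
    K,T=c; d=T[:3,:3]@np.linalg.solve(K,[uv[0],uv[1],1.]); return T[:3,3],d/np.linalg.norm(d)
def plane(c,uv,z):
    o,d=ray(c,uv); return o+d*(z-o[2])/d[2]
def tri(c1,p1,c2,p2):
    o1,d1=ray(c1,p1);o2,d2=ray(c2,p2)
    s=np.linalg.lstsq(np.c_[d1,-d2],o2-o1,rcond=None)[0]
    a,b=o1+s[0]*d1,o2+s[1]*d2
    return (a+b)/2,np.linalg.norm(a-b)
def proj(c,X):
    K,T=c; p=K@(T[:3,:3].T@(np.asarray(X)-T[:3,3])); return p[:2]/p[2]
E
python3 - <<'E'
from h import *
out=[]
for n,(u,v,w,h) in dict(scene=(210,150,200,150),top=(250,110,200,150)).items():
    im=cv2.imread(f"pics/{n}0.png")
    hsv=cv2.cvtColor(im,cv2.COLOR_BGR2HSV)
    m=cv2.inRange(hsv,(105,120,40),(130,255,255))
    c=max(cv2.findContours(m,0,2)[0],key=cv2.contourArea)
    q=cv2.approxPolyDP(cv2.convexHull(c),5,True)[:,0]; print(n,cv2.contourArea(c),q.tolist())
    print([plane(cal(n),p,.085).round(3).tolist() for p in q])
    out.append(cv2.resize(im[v:v+h,u:u+w],None,fx=4,fy=4,interpolation=cv2.INTER_CUBIC))
    cv2.imwrite(f"pics/{n}0c.png",cv2.convertScaleAbs(out[-1],alpha=1.7))
E
```

```text
scene 10181.0 [[377, 224], [358, 280], [217, 234], [256, 166], [348, 192]]
[[0.625, 0.168, 0.085], [0.756, 0.135, 0.085], [0.682, -0.166, 0.085], [0.492, -0.122, 0.085], [0.547, 0.101, 0.085]]
top 13202.0 [[286, 117], [430, 150], [411, 240], [265, 205]]
[[0.75, 0.135, 0.085], [0.678, -0.167, 0.085], [0.49, -0.121, 0.085], [0.56, 0.174, 0.085]]
```

View pics/scene0c.png

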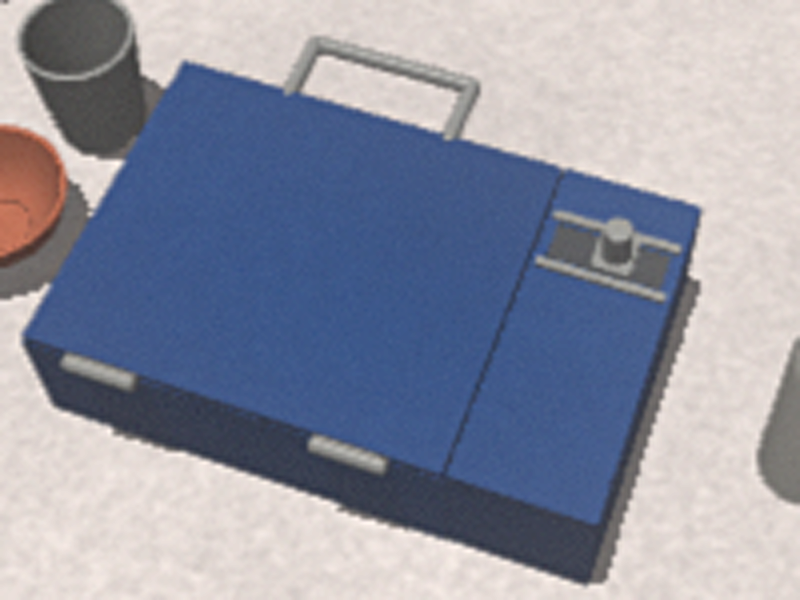

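View pics/top0c.png

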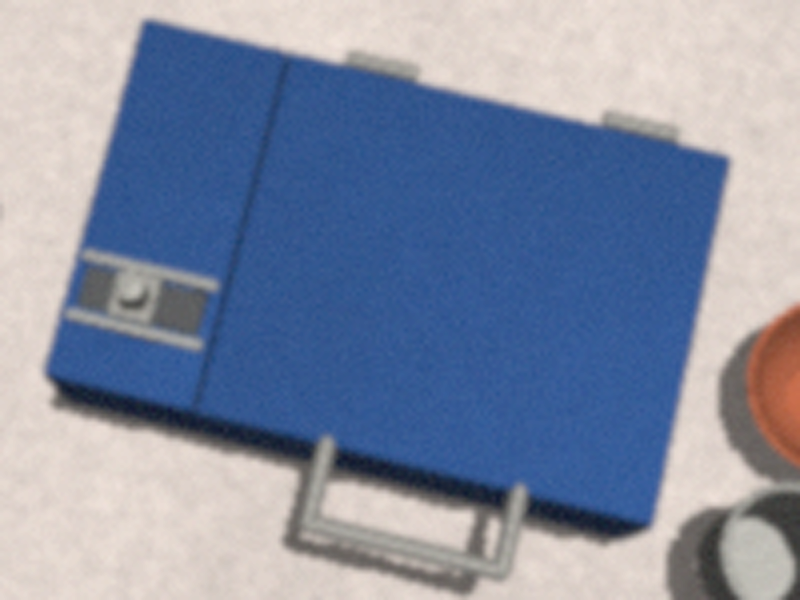

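Enlarged, the bar's centreline ends are at scene crop (318,44)/(474,84) and top crop (308,525)/(500,570). The knob top is at scene crop (620,228) and top crop (131,287).

```bash
python3 - <<'E'
from h import *
S,T=cal("scene"),cal("top")
f=lambda p,o:(o[0]+(p[0]+.5)/4-.5,o[1]+(p[1]+.5)/4-.5)
P={}
for k,a,b in (("barR",(318,44),(500,570)),("barL",(474,84),(308,525)),("knob",(620,228),(131,287)),
 ("hingeR",(98,372),(640,125)),("boxBL",(600,522),(147,22)),("boxFL",(700,208),(48,374)),("boxBR",(28,335),(729,157)),("boxFR",(183,63),(650,525))):
    P[k],e=tri(S,f(a,(210,150)),T,f(b,(250,110))); print(k,P[k],e)
ax=P["boxBL"]-P["boxBR"]+P["boxFL"]-P["boxFR"]; yaw=np.arctan2(-ax[0],ax[1]); print("yaw",yaw, np.arctan2(*(P["barL"]-P["barR"])[[0,1]]*[-1,1]))
x=np.array([np.cos(yaw),np.sin(yaw)]);y=np.array([-x[1],x[0]])
C=(P["boxBL"]+P["boxBR"]+P["boxFL"]+P["boxFR"])[:2]/4
for k in P: d=P[k][:2]-C; print(k,d@x,d@y)
m=(P["barL"]+P["barR"])/2; print("C",C,"bar mid",m,np.linalg.norm(P["barL"]-P["barR"]))
E
```

```text
barR [ 0.4654 -0.0472  0.0816] 0.0015656680248899877
barL [0.4875 0.0492 0.0819] 0.0018100480397297274
knob [0.6026 0.1377 0.1144] 0.0018428504745797289
hingeR [ 0.698  -0.1256  0.0842] 0.0006066067198380957
boxBL [0.7549 0.1363 0.0833] 0.0031330884882906905
boxFL [0.5642 0.1827 0.083 ] 0.0020072186686084345
boxBR [ 0.6801 -0.1695  0.0845] 0.0030496845685106856
boxFR [ 0.4883 -0.1239  0.0825] 0.000631058468145338
yaw -0.24132378756005646 -0.22547649118317425
barR -0.13914266658823313 -0.08942655210457526
barL -0.14070944655212125 0.009432506609954254
knob -0.05010757498145494 0.1228737856679125
hingeR 0.10544418502511385 -0.11000067738649988
boxBL 0.09812857110735243 0.15792344419820056
boxFL -0.09812857110735237 0.15737691603117315
boxBR 0.09855180926881416 -0.15684963771917826
boxFR -0.0985518092688141 -0.15845072251019546
C [0.6219 0.0064] bar mid [0.4765 0.001  0.0818] 0.09887203780528203
```

Heights (0.082 bar, 0.114 knob), bar length (99 mm), box size and the knob offset (−50 mm) all agree with the text. Next I work out the approach move and where the bottles stand.

```bash
cat >> h.py <<'E'
YAW=-0.238; BX=np.array([np.cos(YAW),np.sin(YAW),0]); BY=np.array([-BX[1],BX[0],0])
C=np.array([.6219,.0064,0]); BAR=np.array([.4765,.001,.0815]); KNOB=np.array([.6026,.1377,.1144])
def down(jaw):  # tool down with jaws (tool y) along jaw
    z=np.array([0,0,-1.]); return R.from_matrix(np.c_[np.cross(jaw,z),jaw,z])
def move(p,r,p0=None,r0=None):
    s=readout.observe()
    if p0 is None: p0=s["position"]
    if r0 is None: r0=R.from_quat(s["tool_rot"])
    return np.r_[r0.inv().apply(p-p0)/.4,(r0.inv()*r).as_rotvec()/(2*np.pi)]
E
python3 - <<'E'
from h import *
s=readout.observe(); r0=R.from_quat(s["tool_rot"]); print(r0.as_matrix())
tgt=BAR+[0,0,-.019]
for sg in (1,-1):
    print(sg, move(tgt+[0,0,.12],down(sg*BX)))
S,T=cal("scene"),cal("top")
for n,uv in (("a",(432,238)),("b",(414,270))):
    p=plane(S,uv,0); d=p-C; print("bottle",n,p,d@BX,d@BY)
for n,uv in (("a top",(206,183)),("b top",(224,142))):
    p=plane(T,uv,.165); d=p-C; print(n,p,d@BX,d@BY)
print("cup",plane(T,(458,245),.085))
E
```

```text
[[-0.8931 -0.4499 -0.0008]
 [-0.4499  0.8931  0.0013]
 [ 0.0001  0.0015 -1.    ]]
1 [-1.0649  1.1525  0.1215  0.0001 -0.0003  0.3622]
-1 [-1.0649  1.1525  0.1215  0.0002  0.0001 -0.1378]
bottle a [0.5988 0.3037 0.    ] -0.0924966519285134 0.28344471289754725
bottle b [0.6838 0.2599 0.    ] 0.00043429135715517247 0.2609269003985145
a top [0.587  0.2736 0.165 ] -0.09689906446236178 0.25143155081194796
b top [0.6669 0.2438 0.165 ] -0.012282756714163429 0.2413133977471326
cup [ 0.4802 -0.2143  0.085 ]
```

Call:
{"api": "apply_moves", "payload": {"increments": [[-0.55,0.6,0.03,0,0,-0.1378,0.37],[-0.55,0.6,0.03,0,0,-0.1378,0.37],[-0.55,0.6,0.03,0,0,-0.1378,0.37],[-0.55,0.6,0.03,0,0,-0.1378,0.37],[-0.55,0.6,0.03,0,0,-0.1378,0.37],[-0.55,0.6,0.03,0,0,-0.1378,0.37],[-0.55,0.6,0.03,0,0,-0.1378,0.37],[-0.55,0.6,0.03,0,0,-0.1378,0.37],[-0.55,0.6,0.03,0,0,-0.1378,0.37],[-0.55,0.6,0.03,0,0,-0.1378,0.37]], "newtons": 20}}

```text
clock: 0.93
position: [0.3927, -0.2878, 0.2195]
tool_rot: [-0.62, 0.785, -0.0, 0.0]
force: [-0.1, -0.4, -0.3]
opening: 0.0318
```

```bash
python3 - <<'E'
from h import *
print(readout.observe()["position"],move(BAR+[0,0,.101],down(-BX)))
E
```

```text
[ 0.3927 -0.2878  0.2195] [-0.7509 -0.0359  0.0926 -0.0001  0.      0.0005]
```

Call:
{"api": "apply_moves", "payload": {"increments": [[-0.751,-0.036,0.09,0,0,0,0.37],[-0.751,-0.036,0.09,0,0,0,0.37],[-0.751,-0.036,0.09,0,0,0,0.37],[-0.751,-0.036,0.09,0,0,0,0.37],[-0.751,-0.036,0.09,0,0,0,0.37],[-0.751,-0.036,0.09,0,0,0,0.37],[-0.751,-0.036,0.09,0,0,0,0.37],[-0.751,-0.036,0.09,0,0,0,0.37],[-0.751,-0.036,0.09,0,0,0,0.37],[-0.751,-0.036,0.09,0,0,0,0.37],[-0.751,-0.036,0.09,0,0,0,0.37]]}}

```text
clock: 1.85
position: [0.4769, -0.0021, 0.1831]
tool_rot: [-0.618, 0.786, 0.0, -0.0]
force: [-0.1, 0.1, 0.7]
opening: 0.0315
```

```bash
python3 - <<'E'
from h import *
c=cal("wrist"); im=imaging.get_image("wrist")
for X in (BAR,BAR+.05*BY,BAR-.05*BY,KNOB): 
    p=proj(c,X); print(p); cv2.drawMarker(im,tuple(int(round(t)) for t in p),(0,255,0),0,8)
cv2.imwrite("pics/w1.png",im); print(readout.observe()["position"],move(BAR-[0,0,.019],down(-BX)))
E
```

```text
[326.1899 195.6672]
[326.1574 251.219 ]
[326.2266 132.8559]
[222.0642 385.9132]
[ 0.4769 -0.0022  0.1832] [-0.0077  0.0028  0.3019  0.     -0.     -0.0003]
```

View pics/w1.png

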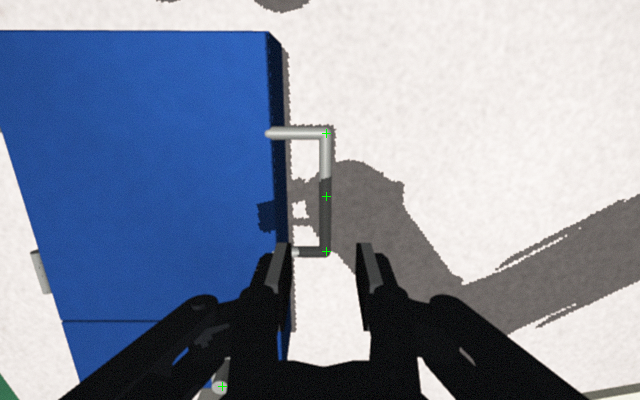

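The wrist view puts my bar markers on the bar (ends at (326,133) and (326,251)) and the knob marker on the knob (222,386). The estimate holds, so I descend and close.

Call:
{"api": "apply_moves", "payload": {"increments": [[-0.008,0.003,0.1,0,0,0,0.37],[-0.008,0.003,0.18,0,0,0,0.37],[-0.008,0.003,0.24,0,0,0,0.37],[-0.008,0.003,0.28,0,0,0,0.37],[-0.008,0.003,0.302,0,0,0,0.37],[-0.008,0.003,0.302,0,0,0,0.37]]}}

```text
clock: 2.4
position: [0.4756, 0.001, 0.0611]
tool_rot: [-0.617, 0.787, 0.0, -0.001]
force: [-1.0, -0.8, -0.1]
opening: 0.0317
```

Call:
{"api": "apply_moves", "payload": {"increments": [[0,0,0,0,0,0,0.0],[0,0,0,0,0,0,0.0],[0,0,0,0,0,0,0.0],[0,0,0,0,0,0,0.0],[0,0,0,0,0,0,0.0],[0,0,0,0,0,0,0.0]], "newtons": 25}}

```text
clock: 2.9
position: [0.4769, 0.0024, 0.0635]
tool_rot: [-0.618, 0.786, -0.0, 0.0]
force: [-2.9, -1.4, 6.7]
opening: 0.0088
```

Bar gripped (opening 8.8 mm). Now a gentle tug: 8 mm, then 12 mm.

Call:
{"api": "apply_moves", "payload": {"increments": [[0,0,-0.008,0,0,0,0],[0,0,-0.015,0,0,0,0],[0,0,-0.022,0,0,0,0],[0,0,-0.029,0,0,0,0],[0,0,-0.031,0,0,0,0],[0,0,-0.031,0,0,0,0],[0,0,-0.031,0,0,0,0]]}}

```text
clock: 3.48
position: [0.4771, 0.0024, 0.0752]
tool_rot: [-0.618, 0.786, -0.0, 0.0]
force: [2.8, -4.0, -2.7]
opening: 0.0085
```

Call:
{"api": "apply_moves", "payload": {"increments": [[0,0,-0.003,0,0,0,0],[0,0,-0.006,0,0,0,0],[0,0,-0.006,0,0,0,0],[0,0,-0.006,0,0,0,0]]}}

```text
clock: 3.82
position: [0.4772, 0.0024, 0.0776]
tool_rot: [-0.618, 0.786, -0.0, 0.0]
force: [2.8, -5.0, -3.6]
opening: 0.0091
```

Call:
{"api": "apply_moves", "payload": {"increments": [[0,0,-0.003,0,0,0,0],[0,0,-0.006,0,0,0,0],[0,0,-0.006,0,0,0,0],[0,0,-0.006,0,0,0,0]]}}

```text
clock: 4.15
position: [0.4773, 0.0024, 0.0795]
tool_rot: [-0.618, 0.786, -0.0, 0.0]
force: [6.5, -6.5, -9.1]
opening: 0.0088
```

Call:
{"api": "apply_moves", "payload": {"increments": [[0,0,-0.003,0,0,0,0],[0,0,-0.005,0,0,0,0],[0,0,-0.005,0,0,0,0],[0,0,-0.005,0,0,0,0]]}}

```text
clock: 4.48
position: [0.4773, 0.0023, 0.081]
tool_rot: [-0.618, 0.786, -0.0, 0.0]
force: [9.9, -6.5, -16.2]
opening: 0.009
```

The force climbed from 3 N to 16 N within 3.5 mm at 16–17 mm of lift, so the catch holds the lid and I stop there. I'll lower the lid, release it and go to the bolt.

Call:
{"api": "apply_moves", "payload": {"increments": [[0,0,0.012,0,0,0,0],[0,0,0.024,0,0,0,0],[0,0,0.036,0,0,0,0],[0,0,0.045,0,0,0,0],[0,0,0.045,0,0,0,0],[0,0,0.045,0,0,0,0.37],[0,0,0.045,0,0,0,0.37],[0,0,0.045,0,0,0,0.37],[0,0,0.045,0,0,0,0.37],[0,0,-0.05,0,0,0,0.37],[0,0,-0.15,0,0,0,0.37],[0,0,-0.23,0,0,0,0.37],[0,0,-0.23,0,0,0,0.37]]}}

```text
clock: 5.57
position: [0.4803, 0.0034, 0.1804]
tool_rot: [-0.619, 0.786, -0.002, 0.005]
force: [0.1, 1.0, -0.6]
opening: 0.0315
```

```bash
python3 - <<'E'
from h import *
c=cal("top"); im=imaging.get_image("top")
a=cv2.absdiff(im,cv2.imread("pics/top0.png"))[172:196,266:304].max(2); print("knob area diff",a.max(),a.mean())
c=cal("wrist"); im=imaging.get_image("wrist"); p=proj(c,KNOB); cv2.drawMarker(im,tuple(int(t) for t in p),(0,255,0),0,8); cv2.imwrite("pics/w2.png",im)
print(readout.observe()["position"], readout.observe()["opening"])
t=KNOB-.030*BY; t[2]=.165; print(move(t,down(-BX))); print(t)
E
```

```text
knob area diff 61 23.62171052631579
[0.4774 0.003  0.1753] 0.03177632973280783
[-0.3261 -0.2247  0.0271 -0.0005  0.0004 -0.    ]
[0.5955 0.1085 0.165 ]
```

Call:
{"api": "apply_moves", "payload": {"increments": [[-0.326,-0.225,0.027,0,0,0,0],[-0.326,-0.225,0.027,0,0,0,0],[-0.326,-0.225,0.027,0,0,0,0],[-0.326,-0.225,0.027,0,0,0,0],[-0.326,-0.225,0.027,0,0,0,0],[-0.326,-0.225,0.027,0,0,0,0],[-0.326,-0.225,0.027,0,0,0,0]]}}

```text
clock: 6.25
position: [0.5937, 0.1077, 0.161]
tool_rot: [-0.618, 0.786, 0.001, -0.002]
force: [0.1, 0.0, -0.7]
opening: 0.0003
```

```bash
python3 - <<'E'
from h import *
s=readout.observe(); print(s["position"],s["opening"])
t=KNOB-.030*BY; t[2]=.100; print(move(t,down(-BX)),(s["position"]-KNOB)@BY)
c=cal("wrist"); im=imaging.get_image("wrist"); 
for X in (KNOB,t): cv2.drawMarker(im,tuple(int(v) for v in proj(c,X)),(0,255,0),0,8)
cv2.imwrite("pics/w3.png",im)
E
```

```text
[0.5937 0.1077 0.161 ] 0.0003071099105329791
[-0.0035 -0.0043  0.1526  0.0004 -0.0003 -0.    ] -0.031292235600089986
```

View pics/w3.png

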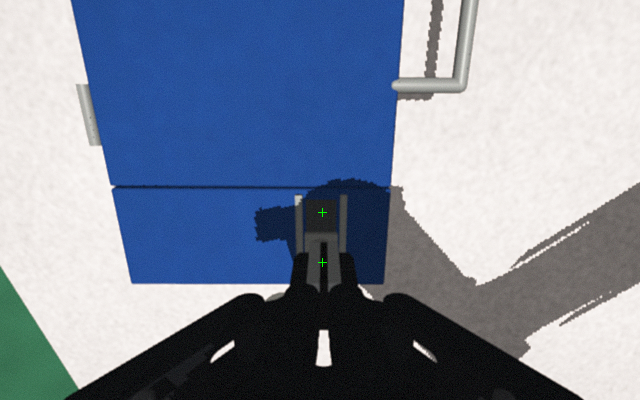

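Seen from the wrist, the fingers are lined up with the bolt channel (columns 300–345) on the lid side. The foot's edge is at row 232 and the knob is hidden behind the fingers at (322,262). I'll descend to z = 0.100.

Call:
{"api": "apply_moves", "payload": {"increments": [[-0.003,-0.004,0.06,0,0,0,0],[-0.003,-0.004,0.11,0,0,0,0],[-0.003,-0.004,0.14,0,0,0,0],[-0.003,-0.004,0.152,0,0,0,0],[-0.003,-0.004,0.152,0,0,0,0],[-0.003,-0.004,0.152,0,0,0,0]]}}

```text
clock: 6.8
position: [0.5967, 0.1084, 0.1029]
tool_rot: [-0.618, 0.786, -0.0, 0.0]
force: [1.5, 0.2, 0.5]
opening: -0.0003
```

Call:
{"api": "apply_moves", "payload": {"increments": [[-0.015,0,0.003,0,0,0,0],[-0.027,0,0.003,0,0,0,0],[-0.035,0,0.003,0,0,0,0],[-0.043,0,0.003,0,0,0,0],[-0.051,0,0.003,0,0,0,0],[-0.059,0,0.003,0,0,0,0],[-0.065,0,0.003,0,0,0,0],[-0.065,0,0.003,0,0,0,0]]}}

```text
clock: 7.47
position: [0.603, 0.1346, 0.1008]
tool_rot: [-0.618, 0.786, 0.0, 0.0]
force: [-0.5, -0.8, 0.1]
opening: -0.0
```

Call:
{"api": "apply_moves", "payload": {"increments": [[-0.006,0,0,0,0,0,0],[-0.012,0,0,0,0,0,0],[-0.015,0,0,0,0,0,0],[-0.015,0,0,0,0,0,0]]}}

```text
clock: 7.8
position: [0.603, 0.1358, 0.1008]
tool_rot: [-0.618, 0.786, -0.001, -0.003]
force: [-0.8, -16.8, 5.4]
opening: -0.0004
```

```bash
python3 - <<'E'
from h import *
s=readout.observe(); print(s["position"],s["force"],s["force"]@BY,(s["position"]-KNOB)@BY)
im=imaging.get_image("scene"); cv2.imwrite("pics/s2.png",cv2.convertScaleAbs(cv2.resize(im[150:300,210:410],None,fx=4,fy=4,interpolation=cv2.INTER_CUBIC),alpha=1.7))
E
```

```text
[0.603  0.1358 0.1008] [ -0.8287 -16.7733   5.4397] -16.495813806993283 -0.0017550167334692804
```

View pics/s2.png

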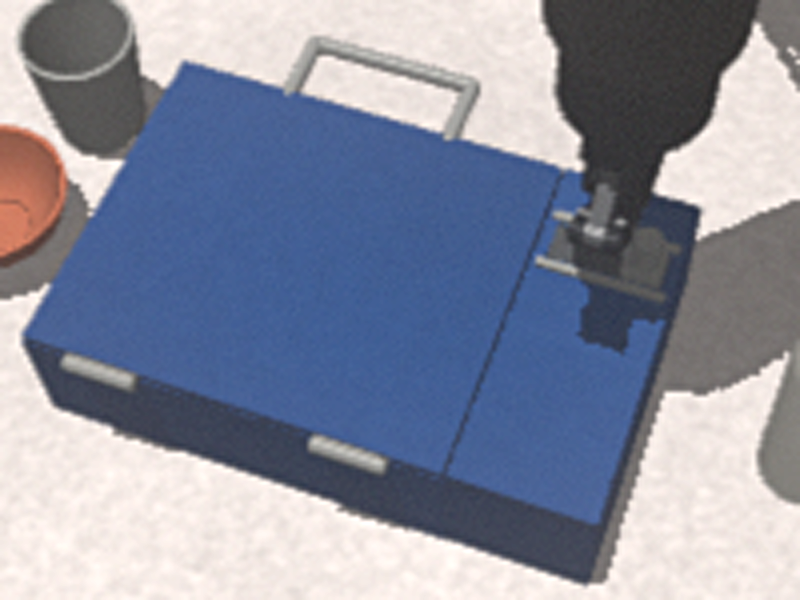

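The force jumped to 16.5 N after about 17 mm of knob travel, which suggests the stop. The knob is in shadow here, so I'll back off, rise and measure where it stands now.

Call:
{"api": "apply_moves", "payload": {"increments": [[0.02,0,0,0,0,0,0],[0.04,0,0,0,0,0,0],[0.05,0,-0.05,0,0,0,0],[0.12,0,-0.14,0,0,0,0.37],[0.22,0.05,-0.2,0,0,0,0.37],[0.3,0.1,-0.2,0,0,0,0.37],[0.364,0.226,-0.2,0,0,0,0.37],[0.364,0.226,-0.2,0,0,0,0.37],[0.364,0.226,-0.2,0,0,0,0.37]]}}

```text
clock: 8.6
position: [0.4782, 0.0183, 0.1815]
tool_rot: [-0.618, 0.787, 0.001, 0.001]
force: [-1.0, -0.8, -0.6]
opening: 0.0315
```

```bash
python3 - <<'E'
from h import *
s=readout.observe(); print(s["position"],s["opening"],move(BAR-[0,0,.019],down(-BX)))
o=[]
for n,(u,v) in dict(scene=(335,180),top=(255,165)).items():
    im=imaging.get_image(n); o.append(cv2.convertScaleAbs(cv2.resize(im[v:v+50,u:u+50],None,fx=8,fy=8,interpolation=cv2.INTER_CUBIC),alpha=1.7))
cv2.imwrite("pics/k.png",np.hstack(o))
E
```

```text
[0.4782 0.0183 0.1815] 0.031508088098444256 [ 0.0435 -0.0062  0.2973 -0.      0.0003 -0.0003]
```

View pics/k.png

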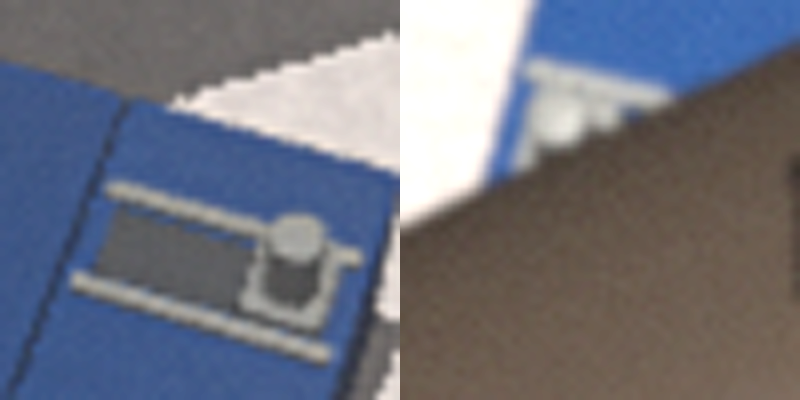

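The knob now sits at the outer end of its channel: scene crop (297,237), top crop (160,120). I triangulate how far it moved.

```bash
python3 - <<'E'
from h import *
S,T=cal("scene"),cal("top"); ps=(335+297.5/8-.5,180+237.5/8-.5); pt=(255+160.5/8-.5,165+120.5/8-.5)
p,e=tri(S,ps,T,pt); print(p,e,(p-KNOB)@BY,(p-KNOB)@BX)
old=plane(S,(210+620.5/4-.5,150+228.5/4-.5),.115); print((plane(S,ps,.115)-old)@BY)
oT=plane(T,(250+131.5/4-.5,110+287.5/4-.5),.115); print((plane(T,pt,.115)-oT)@BY)
E
```

```text
[0.6066 0.1531 0.1129] 0.0011256640415114433 0.015967413059533794 0.00028733377972289836
0.01576046591551413
0.01605262046573892
```

The knob moved 16 mm to a hard stop, which fits a start near 0.024 and the 0.040 end stop. Back to the handle.

Call:
{"api": "apply_moves", "payload": {"increments": [[0.043,-0.006,0.08,0,0,0,0.37],[0.043,-0.006,0.16,0,0,0,0.37],[0.043,-0.006,0.23,0,0,0,0.37],[0.043,-0.006,0.275,0,0,0,0.37],[0.043,-0.006,0.297,0,0,0,0.37],[0.043,-0.006,0.297,0,0,0,0.37],[0.043,-0.006,0.297,0,0,0,0],[0.043,-0.006,0.297,0,0,0,0],[0.043,-0.006,0.297,0,0,0,0],[0.043,-0.006,0.297,0,0,0,0],[0.043,-0.006,0.297,0,0,0,0],[0.043,-0.006,0.297,0,0,0,0]], "newtons": 40}}

```text
clock: 9.7
position: [0.4772, 0.003, 0.0622]
tool_rot: [-0.618, 0.787, 0.002, -0.002]
force: [-14.0, 10.2, 1.1]
opening: 0.0087
```

```bash
python3 - <<'E'
from h import *
s=readout.observe(); r0=R.from_quat(s["tool_rot"]); G0=s["position"]+r0.apply([0,0,-.019]); print(s["position"],G0,s["force"],s["opening"])
H=BAR+.24*BX; H[2]=.081; v0=BAR-H; v0[2]=0
# lid rotation: front rises -> rotate about +BY by +th (x-=> z up)
for th in np.deg2rad([3,6,10,15,20,25,30,35,40,45,50,55,60]):
    lr=R.from_rotvec(th*BY); d=lr.apply(v0)-v0
    tr=R.from_rotvec(.5*th*BY)*r0; G=G0+d
    p=G+tr.apply([0,0,.019])
    print(int(round(np.rad2deg(th))),d.round(3),move(p,tr).round(4).tolist(),p, tr.apply([0,0,1]))
E
```

```text
[0.4772 0.003  0.0622] [0.4773 0.003  0.0812] [-13.9993  10.2169   1.1393] 0.008702186190090501
3 [ 0.    -0.     0.013] [0.0, 0.0006, -0.0314, -0.0042, 0.0, -0.0] [0.477  0.003  0.0748] [-0.0301  0.0072 -0.9995]
6 [ 0.001 -0.     0.025] [0.0, -0.0005, -0.0628, -0.0083, 0.0, -0.0] [0.4775 0.0029 0.0873] [-0.0556  0.0134 -0.9984]
10 [ 0.004 -0.001  0.042] [0.0, -0.0045, -0.1044, -0.0139, 0.0, -0.0] [0.4791 0.0025 0.1039] [-0.0894  0.0216 -0.9958]
15 [ 0.008 -0.002  0.062] [-0.0, -0.0135, -0.1558, -0.0208, 0.0, -0.0] [0.4827 0.0017 0.1245] [-0.1315  0.0318 -0.9908]
20 [ 0.014 -0.003  0.082] [-0.0, -0.0269, -0.2061, -0.0278, 0.0, -0.0] [0.488  0.0004 0.1446] [-0.1734  0.042  -0.984 ]
25 [ 0.022 -0.005  0.101] [-0.0, -0.0447, -0.255, -0.0347, 0.0001, -0.0] [ 0.495  -0.0013  0.1641] [-0.2149  0.052  -0.9752]
30 [ 0.031 -0.008  0.12 ] [-0.0001, -0.0666, -0.302, -0.0417, 0.0001, -0.0] [ 0.5036 -0.0034  0.1829] [-0.2561  0.062  -0.9647]
35 [ 0.042 -0.01   0.138] [-0.0001, -0.0926, -0.3469, -0.0486, 0.0001, -0.0] [ 0.5138 -0.0059  0.2008] [-0.2967  0.0719 -0.9523]
40 [ 0.055 -0.013  0.154] [-0.0002, -0.1223, -0.3892, -0.0556, 0.0001, -0.0] [ 0.5254 -0.0087  0.2176] [-0.3368  0.0816 -0.938 ]
45 [ 0.068 -0.017  0.17 ] [-0.0002, -0.1555, -0.4287, -0.0625, 0.0001, -0.0] [ 0.5384 -0.0119  0.2334] [-0.3762  0.0912 -0.922 ]
50 [ 0.083 -0.02   0.184] [-0.0003, -0.192, -0.4651, -0.0694, 0.0001, -0.0] [ 0.5527 -0.0153  0.2479] [-0.415   0.1006 -0.9043]
55 [ 0.099 -0.024  0.197] [-0.0003, -0.2316, -0.4981, -0.0764, 0.0001, -0.0] [ 0.5681 -0.0191  0.261 ] [-0.4529  0.1098 -0.8848]
60 [ 0.117 -0.028  0.208] [-0.0004, -0.2737, -0.5274, -0.0833, 0.0001, -0.0] [ 0.5846 -0.023   0.2726] [-0.49    0.1188 -0.8636]
```

Gripped again. First a small lift to about 5° to confirm the lid is free.

Call:
{"api": "apply_moves", "payload": {"increments": [[0,0,-0.012,0,0,0,0],[0,0,-0.024,0,0,0,0],[0,0,-0.034,0,0,0,0],[0,-0.001,-0.042,0,0,0,0],[0,-0.002,-0.052,0,0,0,0],[0,-0.002,-0.052,0,0,0,0],[0,-0.002,-0.052,0,0,0,0]]}}

```text
clock: 10.28
position: [0.478, 0.0028, 0.083]
tool_rot: [-0.617, 0.787, 0.002, -0.001]
force: [-11.0, 8.9, -1.6]
opening: 0.0086
```

```bash
python3 - <<'E'
from h import *
s=readout.observe(); r0=R.from_quat(s["tool_rot"]); G0=s["position"]+r0.apply([0,0,-.019]); print(s["position"],s["force"],s["opening"])
t0=np.deg2rad(5); H=BAR+.24*BX; v0=-.24*BX; f=lambda t:R.from_rotvec(t*BY).apply(v0)
for k in np.r_[8:60:3,60]:
    th=np.deg2rad(k); tr=R.from_rotvec(.25*(th-t0)*BY)*r0; p=G0+f(th)-f(t0)+tr.apply([0,0,.019])
    print(k,move(p,tr).round(3).tolist())
E
```

```text
[0.478  0.0028 0.083 ] [-11.0005   8.8816  -1.5651] 0.008551612266348478
8 [-0.0, -0.003, -0.031, -0.002, 0.0, 0.0]
11 [-0.0, -0.007, -0.062, -0.004, 0.0, 0.0]
14 [-0.0, -0.013, -0.093, -0.006, 0.0, 0.0]
17 [-0.0, -0.021, -0.123, -0.008, 0.0, 0.0]
20 [-0.0, -0.03, -0.153, -0.01, 0.0, 0.0]
23 [-0.0, -0.041, -0.183, -0.012, 0.0, 0.0]
26 [-0.0, -0.053, -0.211, -0.015, 0.0, 0.0]
29 [-0.0, -0.067, -0.239, -0.017, 0.0, 0.0]
32 [-0.0, -0.082, -0.266, -0.019, 0.0, 0.0]
35 [-0.0, -0.099, -0.293, -0.021, 0.0, 0.0]
38 [-0.0, -0.117, -0.318, -0.023, 0.0, 0.0]
41 [-0.0, -0.136, -0.343, -0.025, 0.0, 0.0]
44 [-0.0, -0.156, -0.366, -0.027, 0.0, 0.0]
47 [-0.0, -0.178, -0.388, -0.029, 0.0, 0.0]
50 [-0.0, -0.201, -0.409, -0.031, 0.0, 0.0]
53 [-0.0, -0.225, -0.429, -0.033, 0.0, 0.0]
56 [-0.0, -0.25, -0.448, -0.035, 0.0, 0.0]
59 [-0.001, -0.275, -0.465, -0.037, 0.0, 0.0]
60 [-0.001, -0.284, -0.47, -0.038, 0.0, 0.0]
```

The lid is free (21 mm of lift at under 3 N). Lifting to 35° along the arc, then a check.

Call:
{"api": "apply_moves", "payload": {"increments": [[0,-0.003,-0.031,-0.002,0,0,0],[0,-0.007,-0.062,-0.004,0,0,0],[0,-0.013,-0.093,-0.006,0,0,0],[0,-0.021,-0.123,-0.008,0,0,0],[0,-0.03,-0.153,-0.01,0,0,0],[0,-0.041,-0.183,-0.012,0,0,0],[0,-0.053,-0.211,-0.015,0,0,0],[0,-0.067,-0.239,-0.017,0,0,0],[0,-0.082,-0.266,-0.019,0,0,0],[0,-0.099,-0.293,-0.021,0,0,0],[0,-0.099,-0.293,-0.021,0,0,0],[0,-0.099,-0.293,-0.021,0,0,0]]}}

```text
clock: 11.28
position: [0.517, -0.0067, 0.2019]
tool_rot: [-0.617, 0.784, 0.054, -0.042]
force: [-12.6, 5.1, 6.1]
opening: 0.0084
```

```bash
python3 - <<'E'
from h import *
s=readout.observe(); r0=R.from_quat(s["tool_rot"]); G=s["position"]+r0.apply([0,0,-.019]); print(s["position"],s["force"],s["opening"],G)
H=BAR+.24*BX; d=G-H; print("radius",np.hypot(d@BX,G[2]-.081),"angle",np.rad2deg(np.arctan2(G[2]-.081,-d@BX)),"y off",d@BY)
t0=np.arctan2(G[2]-.081,-d@BX); v0=-.24*BX; f=lambda t:R.from_rotvec(t*BY).apply(v0)
for k in np.r_[38:60:3,60]:
    th=np.deg2rad(k); tr=R.from_rotvec(.25*(th-t0)*BY)*r0; p=G+f(th)-f(t0)+tr.apply([0,0,.019])
    print(k,move(p,tr).round(3).tolist())
E
```

```text
[ 0.517  -0.0067  0.2019] [-12.6027   5.0734   6.0528] 0.008427141081764426 [ 0.5195 -0.0073  0.2207]
radius 0.24092322820601914 angle 35.43868499338569 y off 0.0020385864504834507
38 [-0.0, -0.012, -0.023, -0.002, 0.0, 0.0]
41 [-0.0, -0.028, -0.05, -0.004, 0.0, 0.0]
44 [-0.0, -0.046, -0.076, -0.006, 0.0, 0.0]
47 [-0.0, -0.064, -0.101, -0.008, 0.0, 0.0]
50 [-0.0, -0.084, -0.125, -0.01, 0.0, 0.0]
53 [-0.0, -0.105, -0.148, -0.012, 0.0, 0.0]
56 [-0.0, -0.127, -0.169, -0.014, 0.0, 0.0]
59 [-0.0, -0.151, -0.19, -0.016, 0.0, 0.0]
60 [-0.0, -0.159, -0.196, -0.017, 0.0, 0.0]
```

Radius 0.241 m and angle 35° agree with the lid following. Continuing to 60°.

Call:
{"api": "apply_moves", "payload": {"increments": [[0,-0.012,-0.023,-0.002,0,0,0],[0,-0.028,-0.05,-0.004,0,0,0],[0,-0.046,-0.076,-0.006,0,0,0],[0,-0.064,-0.101,-0.008,0,0,0],[0,-0.084,-0.125,-0.01,0,0,0],[0,-0.105,-0.148,-0.012,0,0,0],[0,-0.127,-0.169,-0.014,0,0,0],[0,-0.151,-0.19,-0.016,0,0,0],[0,-0.159,-0.196,-0.017,0,0,0],[0,-0.159,-0.196,-0.017,0,0,0],[0,-0.159,-0.196,-0.017,0,0,0],[0,-0.159,-0.196,-0.017,0,0,0],[0,-0.159,-0.196,-0.017,0,0,0]]}}

```text
clock: 12.37
position: [0.5894, -0.0245, 0.2736]
tool_rot: [-0.614, 0.78, 0.093, -0.073]
force: [-9.3, 2.5, 12.3]
opening: 0.0084
```

```bash
python3 - <<'E'
from h import *
s=readout.observe(); r0=R.from_quat(s["tool_rot"]); G=s["position"]+r0.apply([0,0,-.019]); print(s["clock"],s["position"],s["force"],s["opening"],abs(s["joint_vel"]).max())
H=BAR+.24*BX; d=G-H; print("radius",np.hypot(d@BX,G[2]-.081),"rad",np.arctan2(G[2]-.081,-d@BX))
im=imaging.get_image("scene"); cv2.imwrite("pics/s3.png",cv2.convertScaleAbs(cv2.resize(im[100:320,150:470],None,fx=2.4,fy=2.4),alpha=1.6))
s=readout.observe(); print(s["position"])
E
```

```text
12.3667 [ 0.5894 -0.0245  0.2736] [-9.287   2.4774 12.2598] 0.008442086059387626 0.0023544003371731136
radius 0.24268076622817875 rad 1.0545891890922798
[ 0.5894 -0.0246  0.2736]
```

View pics/s3.png

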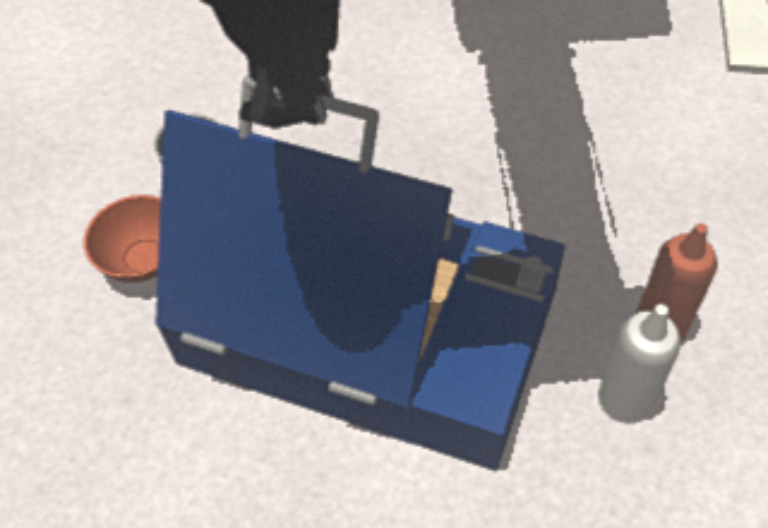

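The picture shows the lid open at about 60°, with the fingers on the bar at crop (290,105). The knob is at the outer end of its channel at (530,272), and both bottles and the bowl stand upright. The arm is at rest, so I hand in.

```bash
python3 - <<'E'
from plant import readout, workorder
print(workorder.hand_in()); s=readout.observe(); print(s["clock"],s["position"],s["opening"],s["force"])
E
```

```text
the job is handed in; nothing more can be done
None
the job is handed in; nothing more can be done
```

The lid is held open by its bar at about 1.05 rad (60°), and the job was handed in at about 12.4 s on the robot's clock. The hand-in gave no verdict.

- **Tug:** I lifted the bar before touching the bolt. After about 16 mm the pull climbed from 3 N to 16 N over the last 3.5 mm. The catch was holding, so I stopped there and set the lid back down.
- **Bolt:** I pushed the knob back until it hit a hard stop at 16.5 N. Two camera views put the knob's travel at 16 mm. That fits a start near 0.024 and the 0.040 end stop, but I inferred the final position from the stop and did not read it directly.
- **Lift:** With the bolt back, the lid rose freely past its 14 mm of play, with under 3 N of vertical load.
- **Last checks before handing in:**
  - The grasp point was 243 mm from the hinge, against 240 mm expected.
  - The fingers were closed on the bar at 8.4 mm and the arm was still.
  - The held bar still pushed back with about 15 N, from a few millimetres of misalignment.
  - In the last picture both bottles and the bowl stood upright in place. The cup was mostly hidden behind the lid, so I did not re-check it.

The state could not be read after handing in, so the final held second is unchecked.

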